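Lower the payload on the bench lift

TASK

The round payload stands on the raised deck of the small hydraulic bench lift. Crack the lift's release valve open with its T-handle (anticlockwise from above, a fraction of a turn) so that the deck sinks slowly, never faster than 4 cm per second, and close the valve again, snug on its stop, so that the deck stays level with the top of the stand beside it, to within half a centimetre. Do not wrench the sprung handle, touch neither deck nor payload, leave the other things alone, and let go at the end.

Things in the scene. Friction and masses are not known exactly. Their poses are not given: they have to be found in the camera images.
- jack: hydraulic bench lift, fixed to the bench: grey base plate 150 x 300 x 14 mm. Origin on the bench surface (z up); its y axis runs along the plate's long side, which reaches from y = -170 to y = +130 mm. Lift cylinder (76 mm wide, 95 mm tall) at x 0, y +70 mm; valve block (60 x 60 x 56 mm on the plate, top at 70 mm) with the vertical valve axis at x 0, y -120 mm
- deck_top (a point): centre of the deck's upper face. The deck is a flat 130 x 130 x 8 mm plate on the ram, at jack x 0, y +70 mm, its upper face 190 mm above the bench when raised
- valve (a joint): angle of the valve stem (rad): 0 = closed, on a hard stop; grows anticlockwise seen from above, to 1.5. It starts at 0 to 0.12. The deck begins to sink at a cracking angle of about 0.2 to 0.8 rad (earlier for a heavier payload, whose weight is not known). Turning it takes about 0.2 N m and it stays where it is left
- twist (a joint): sprung twist of the T-handle on the valve stem (rad), 0 when nobody turns it, positive anticlockwise; 1.2 N m per rad, so it winds up by about 0.17 before the stem turns, and more against the stop. Beyond 0.45 either way (0.54 N m) the handle counts as wrenched
- handle (a point): centre of the T-handle's bar, the place to grip: an upright-sided dark bar 70 mm long, 12 mm thick and 22 mm tall, 106 mm above the bench, centred on the valve axis. The bar lies along this point's y axis; z is up. When the valve is closed the bar lies along the jack's y axis
- stand_top (a point): centre of the upper face of the fixed receiving stand beside the deck, a 140 x 100 x 10 mm plate on four legs; its upper face is 120 to 150 mm above the bench
- deck: the deck with its ram (origin at the centre of the plate's underside, 8 mm below its upper face). It sinks straight down, at most 85 mm from its raised start, and cannot be raised again. Its speed depends on the valve angle alone (it settles within 0.1 s): still while the valve is shut, then past the cracking angle about 0.16 m/s faster per rad
- payload: payload standing loose on the deck: a round stack of circuit boards, 66 mm in diameter, 102 mm tall (small bits to 114 mm), 0.4 to 0.8 kg; origin at the centre of its underside, z up
- sleeve: bystander: black slotted tube, 80 mm in diameter, 120 mm tall, closed below; origin under its centre
- battery: bystander: battery pack 55 x 35 x 22 mm; origin under its centre
- screwdriver: bystander: screwdriver lying on the bench, along its x axis
Not all that is in view belongs to the job. What is shaped like the payload but brown or purple is not meant.

How it is judged:
By the outcome, as a careful person would: the job done as asked, in the order asked, and still so for the second after the job is handed in, with the robot touching nothing.
It also fails if it takes over 56 s, if anything falls off the work surface, if the arm or the gripper's body presses on something with over 40 N, if the wrist force passes 120 N, or if a joint passes its speed limit or range.

ROBOT

A 6-joint arm with a two-finger parallel gripper is mounted at the origin on the work surface. World frame = base frame: x ahead of the robot, y to its left, z up, the work surface at z = 0. Lengths are in m, angles in rad, forces in N, time in s.
With the tool pointing down it reaches from about 0.275 to 0.875 m from the base axis. Payload 12.5 kg.
Tool frame: the origin (TCP) lies midway between the tips of the shut fingers; the grasp point (between the pads) lies 19 mm behind it; y points along the fingers, z is the direction in which the jaws open and shut, and the axes are right-handed (so a half turn about y gives the same grasp; the last joint's range is limited). The gripper opens to 85 mm and grips with 20 to 120 N. Pads are 22 mm wide; open, the fingers measure 114 mm over their backs; the gripper's body (76 mm by 85 mm) begins 54 mm behind the grasp point. The pads swing forward as they close: fully open they stand 13 mm farther back than shut.
Start: joints at [1.234, 0.351, 1.652, -0, 1.139, -0.085], TCP at [0.137, 0.533, 0.231] pointing down, gripper open.
Joint ranges: [-2.75, 2.75], [-0.79, 2.1], [0.01, 2.65], [-1.57, 4.71], [0.07, 3.14], [-2.87, 2.87]. Speed limits (rad/s): [2.22, 2.22, 2.79, 3.14, 3.14, 3.14].

INTERFACE

Orientations are given as a rotation vector (axis times angle).
In Python, from station import robot, viewer gives the robot as it stands. The module is installed in compiled form; this text tells all that it offers.
- The arm moves only by the tool drive_tool, never from a script. Its argument "plan" is a list of rows, each a list of 7 numbers: the shift along the tool's x, y, z in cm, then the turn, a rotation vector about the tool's x, y, z in rad, then the finger opening in cm, from 0 to 8.54. In form: [[dx, dy, dz, ax, ay, az, hand], ...]. A call has 1 to 20 rows; each row is the pose to reach, as a shift and turn from the pose commanded when the call began, along the tool's axes at that moment; what a row does not reach only later rows make up. A row lasts 1/8 s, in which the tool goes at most 62.5 mm and 10.7 degrees, less where a joint would pass 70% of its speed; a pose out of reach is approached as far as the arm can. A call with a gripper value outside its range is refused whole. The fingers move at their own pace and stop on an object; "force" is the grip in N (left out, the last holds). Time passes only in rows, so rows that repeat a pose let the fingers close. It gives the time, the measured TCP pose, the force and the opening at its end, in the units of the state.
- robot.state(): the state, without advancing time (a new reading comes with each control period).
- viewer.read_camera(name): name is "side" or "top" or "wrist"; returns (picture, depth): 420x560x3 uint8, red, green, blue; 420x560 float32, m along the optical axis (not along the pixel's ray), 0 where there is no reading.
- viewer.calibration(name): a dict with "fx", "fy", "cx", "cy" (pixels), "pose" (4x4, takes a point from camera to world coordinates); the wrist camera has in their place "mount" (4x4, takes a point from camera to tool coordinates, whose origin is the TCP and whose axes are the tool frame's). Camera axes: x right, y down, z forward; pixel columns grow to the right and rows downward; lengths in m; the calibration is good to about 2 mm. A picture is of the moment at which its call begins: read the wrist's pose just before it. calibration takes no time and is no camera call.
- robot.close_job(): hands the job in, once; it reports no verdict.
The state is a dict: "time": time; "qpos": joint angles; "qd": joint speeds; "effort": joint torques, N m; "tcp_pos": TCP position; "orientation": TCP orientation; "wrist_force": force on the tool from outside, world axes, zero at the start; "wrist_torque": the same for the moment, N m; "width": finger opening in m.
Only numpy, scipy, OpenCV 4.12 (cv2) and the standard library are available. Lean on these libraries where they do the work, as an engineer would, in place of code of your own. Each camera call takes 0.05 s, during which the arm holds its last target.

## Working session

There is one attempt and no reset: what is moved stays moved. The work goes in short steps, Python scripts to look and compute and a tool call to move; the robot and the scene stay as the last step left them, time stands still between calls to the robot, and variables do not carry over. Pictures are saved under pics/ and viewed, and the job is handed in when it is done.

Besides the shell and the picture viewer there is one more tool, called after "Emit:" by a JSON object that holds its "name" and its "arguments", one argument or row to a line. drive_tool: Moves the arm, as the interface text tells. Its arguments: {"type":"object","properties":{"plan":{"type":"array","items":{"type":"array","items":{"type":"number"}}},"force":{"type":"number"}},"required":["plan"]}

```bash
mkdir -p pics; cat > h.py <<'E'
import numpy as np, cv2
from station import robot, viewer
from scipy.spatial.transform import Rotation as R
def snap(name,fn):
    s=robot.state(); p,d=viewer.read_camera(name)
    cv2.imwrite('pics/'+fn+'.png',p[:,:,::-1]); np.savez('pics/'+fn+'.npz',d=d,p=p,tcp=s['tcp_pos'],o=s['orientation'])
    return p,d
def T(name,fn=None):
    c=viewer.calibration(name)
    if name!='wrist': return c,np.array(c['pose'])
    z=np.load('pics/'+fn+'.npz'); M=np.eye(4); M[:3,:3]=R.from_rotvec(z['o']).as_matrix(); M[:3,3]=z['tcp']
    return c,M@np.array(c['mount'])
def cloud(name,fn):
    c,P=T(name,fn); d=np.load('pics/'+fn+'.npz')['d']
    v,u=np.mgrid[:420,:560]
    X=np.stack([(u-c['cx'])/c['fx']*d,(v-c['cy'])/c['fy']*d,d],-1)
    W=X@P[:3,:3].T+P[:3,3]; W[d==0]=np.nan
    return W
E
python3 - <<'E'
from h import *
print(robot.state())
for n in ['side','top','wrist']: snap(n,n+'0')
for n in ['side','top']: print(viewer.calibration(n))
E
```

```text
{'time': 0.0, 'qpos': array([ 1.23441735e+00,  3.51235788e-01,  1.65242207e+00, -2.38234211e-05,
        1.13908696e+00, -8.46151410e-02]), 'qd': array([ 0.00053375,  0.00070412,  0.00100261, -0.00019825,  0.00125694,
       -0.0002128 ]), 'effort': array([-7.76466386e-04, -5.06083739e+01, -2.91415125e+01, -5.26891017e-05,
        4.47617465e-03,  8.25075176e-06]), 'tcp_pos': array([0.13689255, 0.53235431, 0.23075943]), 'orientation': array([-1.56287846,  0.1978362 , -0.19749048]), 'wrist_force': array([ 0.62672543, -0.1452854 ,  0.64116017]), 'wrist_torque': array([0.00830087, 0.00463434, 0.01110468]), 'width': 0.0854476081462093}
{'fx': 409.9124169818972, 'fy': 409.9124169818972, 'cx': 281.9533493277987, 'cy': 210.5346717629441, 'pose': array([[-0.9708314 ,  0.16364297, -0.17523518,  0.69932197],
       [ 0.23960565,  0.63568481, -0.73382147,  0.59223306],
       [-0.00869039, -0.75440427, -0.65635256,  0.61797109],
       [ 0.        ,  0.        ,  0.        ,  1.        ]])}
{'fx': 474.0148088871982, 'fy': 474.0148088871982, 'cx': 282.0872924326916, 'cy': 216.98402684986507, 'pose': array([[ 0.00119837, -0.99509691,  0.09889742,  0.45017744],
       [-0.99998881, -0.0016451 , -0.00443565,  0.06344695],
       [ 0.0045766 , -0.098891  , -0.99508775,  1.14650728],
       [ 0.        ,  0.        ,  0.        ,  1.        ]])}
```

View pics/top0.png

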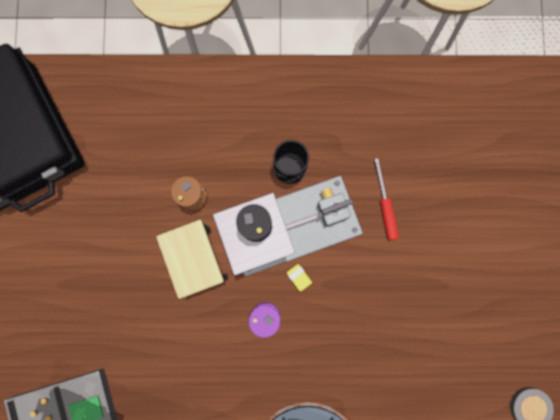

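View pics/side0.png

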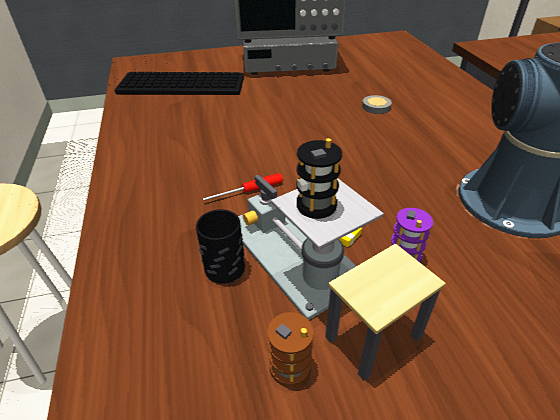

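View pics/wrist0.png

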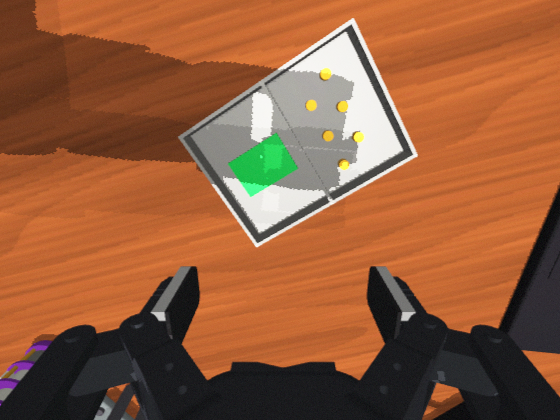

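The top view shows the black payload on the white deck at (254,222), with lookalikes in brown at (189,193) and purple at (265,320). The stand is at (190,258) and the valve T-handle at about (336,208). Next I'll enlarge the handle and measure.

```bash
python3 - <<'E'
from h import *
W=cloud('top','top0'); Ws=cloud('side','side0')
for n,(u,v) in dict(deck1=(232,215),deck2=(275,250),deck3=(225,240),pay=(256,222),stand=(190,258),st2=(178,245),st3=(205,280),barend=(350,204),bar=(337,208),plate=(300,240),plate2=(345,228)).items():
    print(n,W[v-1:v+2,u-1:u+2].reshape(-1,3).mean(0).round(4))
for n,(u,v) in dict(deck=(350,215),stand=(390,285),st2=(360,290),st3=(420,280),bar=(265,188)).items():
    print('s',n,Ws[v-1:v+2,u-1:u+2].reshape(-1,3).mean(0).round(4))
# plane regions
def rect(W,lo,hi,reg):
    m=(W[...,2]>lo)&(W[...,2]<hi); k=np.zeros(m.shape,bool); u0,u1,v0,v1=reg; k[v0:v1,u0:u1]=1; m&=k
    p=W[m]; r=cv2.minAreaRect((p[:,:2]*1000).astype(np.float32)); print(len(p),np.median(p[:,2]).round(4),[np.round(x,1) for x in r]); return p
print('deck');rect(W,.18,.2,(200,300,180,290))
print('stand');rect(W,.115,.155,(150,228,215,300))
print('bar');p=rect(W,.1,.125,(315,360,190,225)); print(p.mean(0))
print('plate');rect(W,.008,.02,(210,370,170,280))
print('block');rect(W,.06,.078,(310,365,190,230))
print('s stand');rect(Ws,.115,.155,(325,450,240,325))
print('s bar');p=rect(Ws,.1,.125,(245,290,165,205));print(p.mean(0))
print('s deck');rect(Ws,.18,.2,(260,390,180,250))
a=cv2.imread('pics/top0.png')[170:270,280:380]; b=cv2.imread('pics/side0.png')[160:260,220:320]
cv2.imwrite('pics/c0.png',np.hstack([cv2.resize(x,(400,400),interpolation=2) for x in (a,b)]))
E
```

```text
deck1 [0.5493 0.1609 0.1883]
deck2 [0.4784 0.0734 0.1892]
deck3 [0.4986 0.1746 0.1868]
pay [0.5261 0.1069 0.2901]
stand [0.4627 0.2527 0.1441]
st2 [0.49   0.2785 0.1448]
st3 [0.4168 0.2206 0.143 ]
barend [ 0.5875 -0.0972  0.068 ]
bar [ 0.5732 -0.062   0.111 ]
plate [nan nan nan]
plate2 [ 0.5365 -0.0925  0.0133]
s deck [0.4835 0.1491 0.1885]
s stand [0.4604 0.2618 0.1443]
s st2 [0.5061 0.2597 0.1446]
s st3 [0.4138 0.2641 0.1444]
s bar [ 0.5805 -0.0499  0.1112]
deck
2982 0.188 [array([513.6, 116.3]), array([130.4, 130. ]), np.float64(20.0)]
stand
3169 0.144 [array([462.7, 254. ]), array([140.1, 101.1]), np.float64(21.0)]
bar
188 0.1159 [array([577.7, -62.2]), array([13.6, 69.5]), np.float64(20.9)]
[ 0.57764949 -0.06157553  0.11541639]
plate
3577 0.0136 [array([529.3,  41.7]), array([241.6, 363.8]), np.float64(37.4)]
block
498 0.0694 [array([578.7, -62.7]), array([60.1, 60.5]), np.float64(20.0)]
s stand
5494 0.1442 [array([477.7, 218.8]), array([141. , 180.5]), np.float64(21.1)]
s bar
248 0.1141 [array([579. , -59.8]), array([12.6, 70.8]), np.float64(20.8)]
[ 0.57948507 -0.05499078  0.11170675]
s deck
3356 0.1883 [array([514. , 118.5]), array([131.5, 130.8]), np.float64(20.0)]
```

View pics/c0.png

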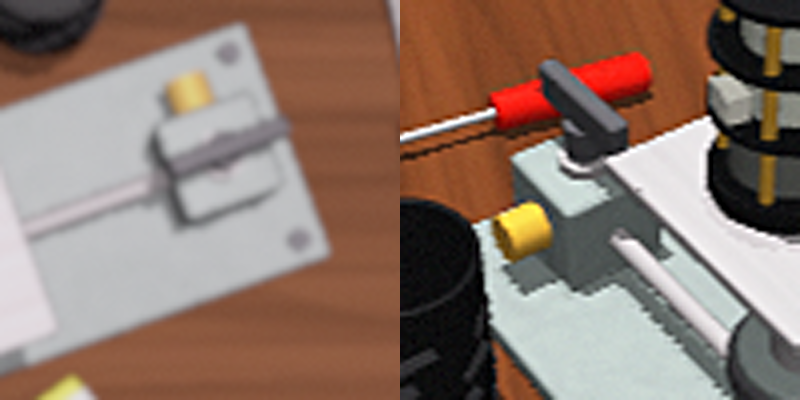

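The T-handle bar is at (337,208) in the top view and (265,188) in the side view. It lies on the block, along the jack's y axis. The measurements fit the given sizes: deck to valve is 190 mm, the bar is 70 x 13 mm, and the stand is about 44 mm below the deck in both views.

```bash
cat >> h.py <<'E'
def rel(tp,heading_z,s=None):
    s=s or robot.state()
    M=R.from_rotvec(s['orientation']); d=M.inv().apply(np.array(tp)-s['tcp_pos'])*100
    z=np.array([np.cos(heading_z),np.sin(heading_z),0]); y=np.array([0,0,-1.]); x=np.cross(y,z)
    G=R.from_matrix(np.stack([x,y,z],1)); return d.round(2),(M.inv()*G).as_rotvec().round(4)
E
python3 - <<'E'
from h import *
s=robot.state(); M=R.from_rotvec(s['orientation']).as_matrix(); print(M.round(3))
for h in (20.4,200.4): print(rel([.578,-.062,.38],np.radians(h)), rel([.137,.533,.38],np.radians(h)))
E
```

```text
[[ 0.968 -0.     0.249]
 [-0.249 -0.001  0.968]
 [-0.    -1.    -0.001]]
(array([ 57.52, -14.87, -46.59]), array([8.00e-04, 9.63e-01, 4.00e-04])) (array([-1.000e-02, -1.491e+01,  4.000e-02]), array([8.00e-04, 9.63e-01, 4.00e-04]))
(array([ 57.52, -14.87, -46.59]), array([ 4.0000e-04, -2.1786e+00, -9.0000e-04])) (array([-1.000e-02, -1.491e+01,  4.000e-02]), array([ 4.0000e-04, -2.1786e+00, -9.0000e-04]))
```

Emit:
{"name": "drive_tool", "arguments": {
  "plan": [
    [0, -6, 0, 0, 0, 0, 8.5],
    [0, -12, 0, 0, 0, 0, 8.5],
    [0, -15, 0, 0, 0, 0, 8.5],
    [4, -15, -3.2, 0, 0.07, 0, 8.5],
    [8, -15, -6.5, 0, 0.14, 0, 8.5],
    [12, -15, -9.7, 0, 0.21, 0, 8.5],
    [16, -15, -13, 0, 0.28, 0, 8.5],
    [20, -15, -16.2, 0, 0.35, 0, 8.5],
    [24, -15, -19.4, 0, 0.42, 0, 8.5],
    [28, -15, -22.7, 0, 0.49, 0, 8.5],
    [32, -15, -25.9, 0, 0.56, 0, 8.5],
    [36, -15, -29.2, 0, 0.63, 0, 8.5],
    [40, -15, -32.4, 0, 0.7, 0, 8.5],
    [44, -15, -35.6, 0, 0.77, 0, 8.5],
    [48, -15, -38.9, 0, 0.84, 0, 8.5],
    [52, -15, -42.1, 0, 0.91, 0, 8.5],
    [55, -15, -44.6, 0, 0.95, 0, 8.5],
    [57.5, -15, -46.6, 0, 0.963, 0, 8.5],
    [57.5, -15, -46.6, 0, 0.963, 0, 8.5]
  ]
}}

```text
time: 2.52
tcp_pos: [0.5783, -0.0633, 0.3803]
orientation: [-1.357, 0.946, -0.944]
wrist_force: [-0.3, -0.2, -0.3]
width: 0.0852
```

```bash
python3 - <<'E'
from h import *
snap('wrist','w1')
W=cloud('wrist','w1')
def rect(W,lo,hi):
    m=(W[...,2]>lo)&(W[...,2]<hi)&(np.hypot(W[...,0]-.578,W[...,1]+.062)<.06); p=W[m]
    r=cv2.minAreaRect((p[:,:2]*1000).astype(np.float32)); print(len(p),np.median(p[:,2]).round(4),[np.round(x,2) for x in r])
rect(W,.112,.125); rect(W,.062,.078)
print(robot.state()['qpos'].round(3))
E
```

```text
413 0.1166 [array([577.36, -60.6 ]), array([11.1 , 68.81]), np.float64(20.5)]
1098 0.0698 [array([577.92, -60.59]), array([60.15, 58.95]), np.float64(20.2)]
[-0.187  0.306  1.35   0.     1.487 -0.543]
```

View pics/w1.png

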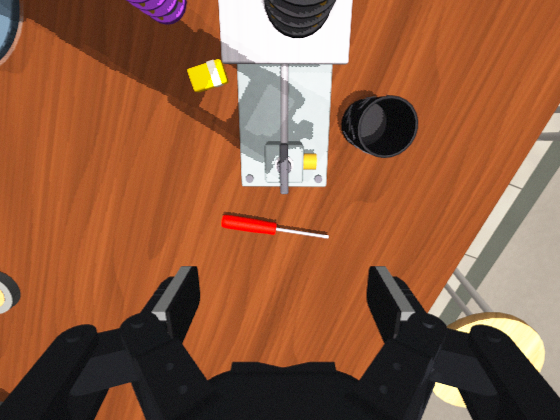

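The wrist view shows the bar at (284,168), lying along the image's vertical between the jaws, so the tool is lined up. The sleeve at (380,125) is clear of the fingers.

```bash
python3 - <<'E'
from h import *
print(rel([.5777,-.0612,.087],np.radians(20.4)))
E
```

```text
(array([-0.07, 29.36,  0.06]), array([ 0.001 , -0.001 , -0.0008]))
```

Emit:
{"name": "drive_tool", "arguments": {
  "plan": [
    [-0.1, 5, 0.1, 0, 0, 0, 6],
    [-0.1, 11, 0.1, 0, 0, 0, 5],
    [-0.1, 17, 0.1, 0, 0, 0, 5],
    [-0.1, 22, 0.1, 0, 0, 0, 5],
    [-0.1, 25, 0.1, 0, 0, 0, 5],
    [-0.1, 27.5, 0.1, 0, 0, 0, 5],
    [-0.1, 29.3, 0.1, 0, 0, 0, 5],
    [-0.1, 29.3, 0.1, 0, 0, 0, 5],
    [-0.1, 29.3, 0.1, 0, 0, 0, 5]
  ],
  "force": 60
}}

```text
time: 3.7
tcp_pos: [0.5789, -0.0605, 0.0894]
orientation: [-1.356, 0.942, -0.944]
wrist_force: [0.5, 1.1, -0.6]
width: 0.0498
```

```bash
python3 - <<'E'
from h import *
snap('wrist','w2');snap('side','s2')
cv2.imwrite('pics/c2.png',np.hstack([cv2.imread('pics/w2.png')[:, 80:480],cv2.resize(cv2.imread('pics/s2.png')[110:260,200:340],(392,420))]))
print(rel([.5777,-.0612,.087],np.radians(20.4)))
E
```

```text
(array([ 0.01,  0.24, -0.13]), array([-0.0015, -0.0001,  0.0009]))
```

View pics/c2.png

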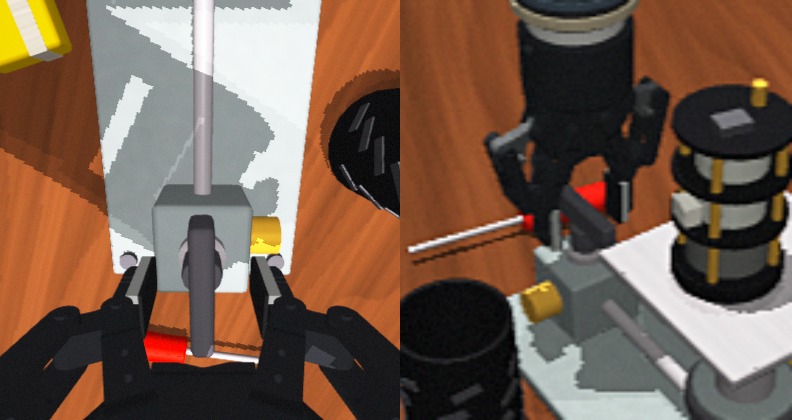

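The bar sits midway between the pads: crop x = 203, against a pad midpoint of about 202. I'll nudge the tool and close.

Emit:
{"name": "drive_tool", "arguments": {
  "plan": [
    [0, 0.2, -0.1, 0, 0, 0, 5],
    [0, 0.2, -0.1, 0, 0, 0, 2],
    [0, 0.2, -0.1, 0, 0, 0, 1],
    [0, 0.2, -0.1, 0, 0, 0, 0.6],
    [0, 0.2, -0.1, 0, 0, 0, 0.6],
    [0, 0.2, -0.1, 0, 0, 0, 0.6]
  ],
  "force": 60
}}

```text
time: 4.55
tcp_pos: [0.5781, -0.0608, 0.0868]
orientation: [-1.356, 0.942, -0.944]
wrist_force: [4.3, 3.6, 4.0]
width: 0.0189
```

```bash
cat >> h.py <<'E'
def hz():
    s=robot.state(); z=R.from_rotvec(s['orientation']).as_matrix()[:,2]; return np.degrees(np.arctan2(z[1],z[0])),s
def meas(fn):
    h,s=hz(); snap('side',fn); W=cloud('side',fn)
    # deck: local jack frame box, stand
    o=np.array([.5138,.1170]); a=np.radians(110); ey=np.array([np.cos(a),np.sin(a)]); ex=np.array([ey[1],-ey[0]])
    q=W[...,:2]-o; x=q@ex; y=q@ey
    def md(m): 
        return np.median(W[...,2][m])*1000, int(m.sum())
    dk=(abs(x)<.06)&(abs(y)<.06)&(np.hypot(x,y)>.042)&(W[...,2]>.095)&(W[...,2]<.196)
    q2=W[...,:2]-np.array([.4627,.254]); x2=q2@ex; y2=q2@ey
    st=(np.hypot(x2,y2)<.045)&(W[...,2]>.11)&(W[...,2]<.16)
    print('t',round(s['time'],3),'head',round(h,2),'deck',md(dk),'stand',md(st),'diff',round(md(dk)[0]-md(st)[0],2),'F',np.round(s['wrist_force'],1),'T',np.round(s['wrist_torque'],3),'w',round(s['width'],4))
E
python3 - <<'E'
from h import *
meas('m0')
E
```

```text
t 4.55 head 20.4 deck (np.float64(188.33304515456624), 1755) stand (np.float64(144.2990109408007), 2337) diff 44.03 F [4.3 3.6 4. ] T [ 0.628 -0.636 -0.008] w 0.0189
```

Emit:
{"name": "drive_tool", "arguments": {
  "plan": [
    [0, 0, 0, 0, 0, 0, 0.3],
    [0, 0, 0, 0, 0, 0, 0.3],
    [0, 0, 0, 0, 0, 0, 0.3]
  ],
  "force": 60
}}

```text
time: 4.97
tcp_pos: [0.5781, -0.0608, 0.0868]
orientation: [-1.356, 0.942, -0.944]
wrist_force: [4.6, 3.6, 3.6]
width: 0.0191
```

```bash
python3 - <<'E'
from h import *
meas('m1')
snap('wrist','w3')
E
```

```text
t 4.975 head 20.4 deck (np.float64(188.30632435826877), 1747) stand (np.float64(144.3306634853278), 2329) diff 43.98 F [4.6 3.6 3.6] T [ 0.599 -0.67   0.026] w 0.0191
```

View pics/w3.png

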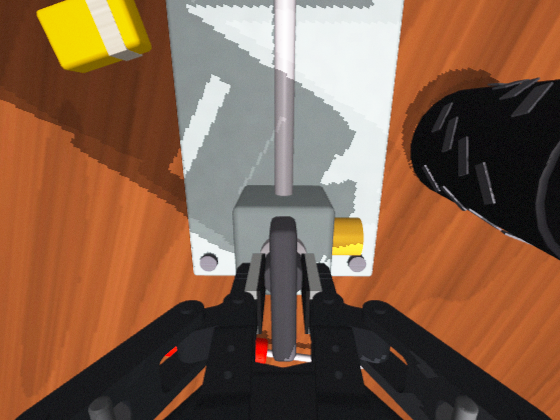

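```bash
python3 - <<'E'
from h import *
a=cv2.imread('pics/w3.png')[200:380,190:380]; b=cv2.imread('pics/m1.png')[130:230,220:320]
cv2.imwrite('pics/c3.png',np.hstack([cv2.resize(a,(420,400),interpolation=2),cv2.resize(b,(380,400),interpolation=2)]))
E
```

```text
(no output)
```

View pics/c3.png

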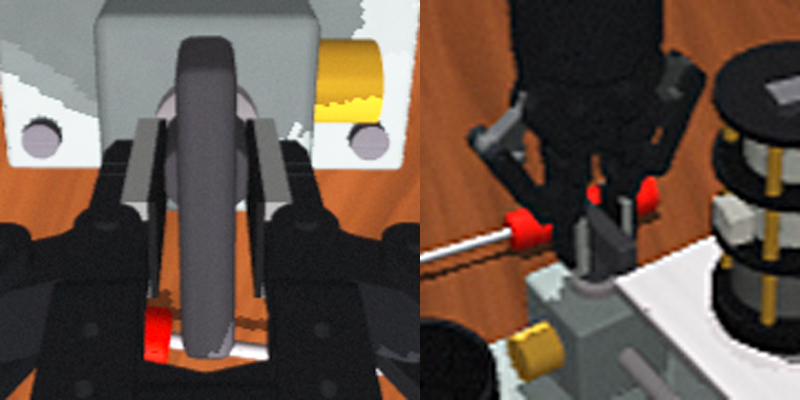

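The width has stopped at 19 mm. In the crop the fingertips are clamping the round hub below the bar at (205,180), not the bar itself. I'll open, raise 11 mm and close again.

Emit:
{"name": "drive_tool", "arguments": {
  "plan": [
    [0, 0, 0, 0, 0, 0, 3.5],
    [0, 0, 0, 0, 0, 0, 3.5],
    [0, -0.6, 0, 0, 0, 0, 3.5],
    [0, -1.1, 0, 0, 0, 0, 3],
    [0, -1.1, 0, 0, 0, 0, 1],
    [0, -1.1, 0, 0, 0, 0, 0.3],
    [0, -1.1, 0, 0, 0, 0, 0.3],
    [0, -1.1, 0, 0, 0, 0, 0.3],
    [0, -1.1, 0, 0, 0, 0, 0.3]
  ],
  "force": 60
}}

```text
time: 6.2
tcp_pos: [0.5783, -0.061, 0.0984]
orientation: [-1.356, 0.941, -0.945]
wrist_force: [-0.1, 1.2, 8.4]
width: 0.0107
```

```bash
python3 - <<'E'
from h import *
meas('m2')
snap('wrist','w4')
a=cv2.imread('pics/w4.png')[200:380,190:380]; b=cv2.imread('pics/m2.png')[130:230,220:320]
cv2.imwrite('pics/c4.png',np.hstack([cv2.resize(a,(420,400),interpolation=2),cv2.resize(b,(380,400),interpolation=2)]))
E
```

```text
t 6.2 head 20.4 deck (np.float64(188.33171327696846), 1751) stand (np.float64(144.34639609603425), 2332) diff 43.99 F [-0.1  1.2  8.4] T [ 0.162  0.085 -0.01 ] w 0.0107
```

View pics/c4.png

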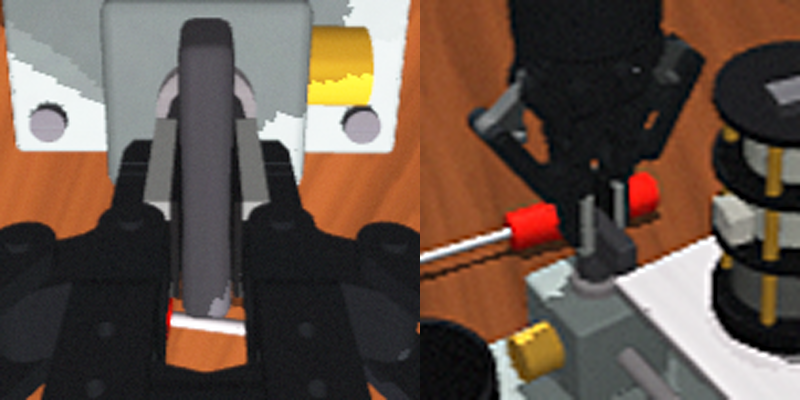

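The pads now hold the bar itself: width is 10.7 mm and they sit flat on both faces in the crop. I'll start turning anticlockwise, which is negative about tool y, watching torque and deck height.

Emit:
{"name": "drive_tool", "arguments": {
  "plan": [
    [0, 0, 0, 0, -0.1, 0, 0.3],
    [0, 0, 0, 0, -0.2, 0, 0.3],
    [0, 0, 0, 0, -0.3, 0, 0.3],
    [0, 0, 0, 0, -0.3, 0, 0.3]
  ]
}}

```text
time: 6.8
tcp_pos: [0.5782, -0.0611, 0.0984]
orientation: [-1.45, 0.711, -0.715]
wrist_force: [-0.4, 1.3, 9.5]
width: 0.0106
```

```bash
python3 - <<'E'
from h import *
meas('m3')
E
```

```text
t 6.8 head 37.66 deck (np.float64(188.31097091556796), 1743) stand (np.float64(144.33719809547932), 2336) diff 43.97 F [-0.4  1.3  9.5] T [ 0.108  0.068 -0.102] w 0.0106
```

Emit:
{"name": "drive_tool", "arguments": {
  "plan": [
    [0, 0, 0, 0, -0.05, 0, 0.3],
    [0, 0, 0, 0, -0.05, 0, 0.3]
  ]
}}

```text
time: 7.1
tcp_pos: [0.5782, -0.0611, 0.0984]
orientation: [-1.463, 0.673, -0.677]
wrist_force: [-0.5, -0.1, 8.8]
width: 0.0105
```

```bash
python3 - <<'E'
from h import *
meas('m4')
snap('wrist','w5')
a=cv2.imread('pics/w5.png')[200:380,190:380]; b=cv2.imread('pics/m4.png')[130:230,220:320]
cv2.imwrite('pics/c5.png',np.hstack([cv2.resize(a,(420,400),interpolation=2),cv2.resize(b,(380,400),interpolation=2)]))
E
```

```text
t 7.1 head 40.48 deck (np.float64(188.2665960402887), 1748) stand (np.float64(144.3489340490589), 2339) diff 43.92 F [-0.5 -0.1  8.8] T [ 0.145  0.141 -0.16 ] w 0.0105
```

View pics/c5.png

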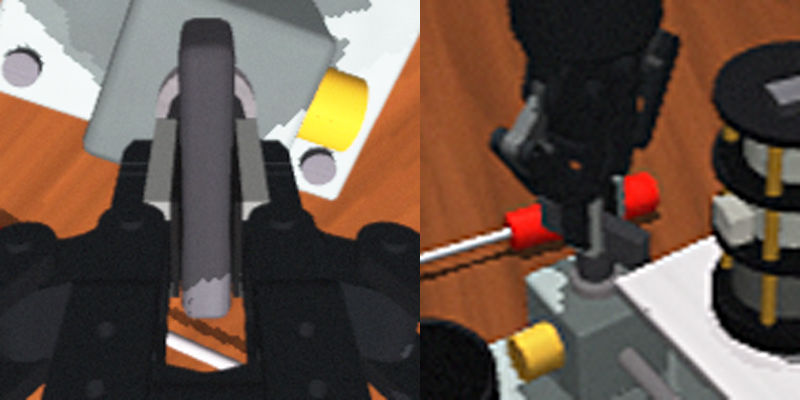

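The bar follows the tool, staying square between the pads while the block rotates behind it. I'll carry on in small steps.

Emit:
{"name": "drive_tool", "arguments": {
  "plan": [
    [0, 0, 0, 0, -0.05, 0, 0.3],
    [0, 0, 0, 0, -0.05, 0, 0.3]
  ]
}}

```text
time: 7.45
tcp_pos: [0.5782, -0.0611, 0.0984]
orientation: [-1.475, 0.635, -0.638]
wrist_force: [-0.7, 0.4, 9.4]
width: 0.0106
```

```bash
python3 - <<'E'
from h import *
meas('m5')
E
```

```text
t 7.45 head 43.34 deck (np.float64(188.28719856862992), 1759) stand (np.float64(144.35139432684684), 2327) diff 43.94 F [-0.7  0.4  9.4] T [ 0.073  0.161 -0.234] w 0.0106
```

Emit:
{"name": "drive_tool", "arguments": {
  "plan": [
    [0, 0, 0, 0, -0.05, 0, 0.3],
    [0, 0, 0, 0, -0.05, 0, 0.3]
  ]
}}

```text
time: 7.75
tcp_pos: [0.5782, -0.0611, 0.0984]
orientation: [-1.486, 0.596, -0.599]
wrist_force: [-0.9, 0.6, 8.7]
width: 0.0104
```

```bash
python3 - <<'E'
from h import *
meas('m6')
E
```

```text
t 7.75 head 46.21 deck (np.float64(188.3006086275293), 1755) stand (np.float64(144.30243313602992), 2340) diff 44.0 F [-0.9  0.6  8.7] T [-0.009  0.233 -0.132] w 0.0104
```

Emit:
{"name": "drive_tool", "arguments": {
  "plan": [
    [0, 0, 0, 0, -0.05, 0, 0.3],
    [0, 0, 0, 0, -0.05, 0, 0.3]
  ]
}}

```text
time: 8.05
tcp_pos: [0.5782, -0.0611, 0.0984]
orientation: [-1.497, 0.557, -0.561]
wrist_force: [0.1, -0.1, 9.0]
width: 0.0108
```

```bash
python3 - <<'E'
from h import *
meas('m7')
E
```

```text
t 8.05 head 49.07 deck (np.float64(188.29883706714443), 1758) stand (np.float64(144.294364399164), 2340) diff 44.0 F [ 0.1 -0.1  9. ] T [-0.023  0.195 -0.137] w 0.0108
```

Emit:
{"name": "drive_tool", "arguments": {
  "plan": [
    [0, 0, 0, 0, -0.05, 0, 0.3],
    [0, 0, 0, 0, -0.05, 0, 0.3]
  ]
}}

```text
time: 8.35
tcp_pos: [0.5782, -0.0611, 0.0984]
orientation: [-1.507, 0.518, -0.522]
wrist_force: [-0.6, -0.4, 9.3]
width: 0.0104
```

```bash
python3 - <<'E'
from h import *
meas('m8')
E
```

```text
t 8.35 head 51.94 deck (np.float64(188.2580051474811), 1768) stand (np.float64(144.34951967827365), 2331) diff 43.91 F [-0.6 -0.4  9.3] T [ 0.067  0.196 -0.146] w 0.0104
```

Emit:
{"name": "drive_tool", "arguments": {
  "plan": [
    [0, 0, 0, 0, -0.05, 0, 0.3],
    [0, 0, 0, 0, -0.05, 0, 0.3]
  ]
}}

```text
time: 8.65
tcp_pos: [0.5782, -0.0612, 0.0984]
orientation: [-1.516, 0.479, -0.483]
wrist_force: [-1.0, 0.5, 9.5]
width: 0.0106
```

```bash
python3 - <<'E'
from h import *
meas('m9')
E
```

```text
t 8.65 head 54.8 deck (np.float64(188.25988851682823), 1755) stand (np.float64(144.32593278562098), 2334) diff 43.93 F [-1.   0.5  9.5] T [-0.05   0.248 -0.085] w 0.0106
```

Emit:
{"name": "drive_tool", "arguments": {
  "plan": [
    [0, 0, 0, 0, -0.05, 0, 0.3],
    [0, 0, 0, 0, -0.05, 0, 0.3]
  ]
}}

```text
time: 8.95
tcp_pos: [0.5781, -0.0612, 0.0984]
orientation: [-1.525, 0.441, -0.444]
wrist_force: [-1.4, -0.1, 9.7]
width: 0.0105
```

```bash
python3 - <<'E'
from h import *
meas('m10')
E
```

```text
t 8.95 head 57.66 deck (np.float64(188.23277520716417), 1760) stand (np.float64(144.35309143519424), 2338) diff 43.88 F [-1.4 -0.1  9.7] T [-0.021  0.151 -0.108] w 0.0105
```

Emit:
{"name": "drive_tool", "arguments": {
  "plan": [
    [0, 0, 0, 0, -0.05, 0, 0.3],
    [0, 0, 0, 0, -0.05, 0, 0.3]
  ]
}}

```text
time: 9.25
tcp_pos: [0.5781, -0.0612, 0.0984]
orientation: [-1.533, 0.402, -0.405]
wrist_force: [-0.8, 0.5, 9.3]
width: 0.0108
```

```bash
python3 - <<'E'
from h import *
meas('m11')
E
```

```text
t 9.25 head 60.53 deck (np.float64(188.24248683043754), 1750) stand (np.float64(144.32541196201004), 2336) diff 43.92 F [-0.8  0.5  9.3] T [-0.074  0.185 -0.137] w 0.0108
```

Emit:
{"name": "drive_tool", "arguments": {
  "plan": [
    [0, 0, 0, 0, -0.05, 0, 0.3],
    [0, 0, 0, 0, -0.05, 0, 0.3]
  ]
}}

```text
time: 9.55
tcp_pos: [0.5782, -0.0612, 0.0984]
orientation: [-1.54, 0.362, -0.366]
wrist_force: [-1.3, -1.4, 8.8]
width: 0.0105
```

```bash
python3 - <<'E'
from h import *
meas('m12')
snap('wrist','w6')
a=cv2.imread('pics/w6.png')[200:380,190:380]; b=cv2.imread('pics/m12.png')[130:230,220:320]
cv2.imwrite('pics/c6.png',np.hstack([cv2.resize(a,(420,400),interpolation=2),cv2.resize(b,(380,400),interpolation=2)]))
E
```

```text
t 9.55 head 63.39 deck (np.float64(187.78488662692934), 1757) stand (np.float64(144.28151454888047), 2332) diff 43.5 F [-1.3 -1.4  8.8] T [-0.065  0.193 -0.142] w 0.0105
```

View pics/c6.png

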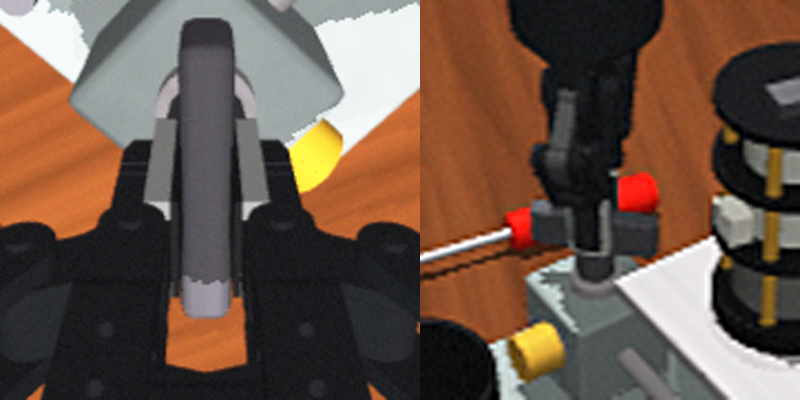

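The deck has begun to sink. It has dropped 0.45 mm with the tool turned 0.75 rad and the bar still square in the pads. I'll hold and measure the speed.

Emit:
{"name": "drive_tool", "arguments": {
  "plan": [
    [0, 0, 0, 0, 0, 0, 0.3],
    [0, 0, 0, 0, 0, 0, 0.3]
  ]
}}

```text
time: 9.9
tcp_pos: [0.5782, -0.0612, 0.0984]
orientation: [-1.54, 0.363, -0.366]
wrist_force: [-0.7, -1.3, 9.6]
width: 0.0107
```

```bash
python3 - <<'E'
from h import *
meas('m13')
E
```

```text
t 9.9 head 63.35 deck (np.float64(184.1752581122151), 1795) stand (np.float64(144.3137533955829), 2339) diff 39.86 F [-0.7 -1.3  9.6] T [-0.044  0.154 -0.113] w 0.0107
```

Emit:
{"name": "drive_tool", "arguments": {
  "plan": [
    [0, 0, 0, 0, 0, 0, 0.3],
    [0, 0, 0, 0, 0, 0, 0.3],
    [0, 0, 0, 0, 0, 0, 0.3],
    [0, 0, 0, 0, 0, 0, 0.3],
    [0, 0, 0, 0, 0, 0, 0.3],
    [0, 0, 0, 0, 0, 0, 0.3],
    [0, 0, 0, 0, 0, 0, 0.3],
    [0, 0, 0, 0, 0, 0, 0.3],
    [0, 0, 0, 0, 0, 0, 0.3],
    [0, 0, 0, 0, 0, 0, 0.3],
    [0, 0, 0, 0, 0, 0, 0.3],
    [0, 0, 0, 0, 0, 0, 0.3],
    [0, 0, 0, 0, 0, 0, 0.3],
    [0, 0, 0, 0, 0, 0, 0.3],
    [0, 0, 0, 0, 0, 0, 0.3],
    [0, 0, 0, 0, 0, 0, 0.3]
  ]
}}

```text
time: 11.95
tcp_pos: [0.5781, -0.0612, 0.0984]
orientation: [-1.54, 0.363, -0.366]
wrist_force: [-2.0, -0.7, 9.0]
width: 0.0106
```

```bash
python3 - <<'E'
from h import *
meas('m14')
E
```

```text
t 11.95 head 63.35 deck (np.float64(164.28161873096957), 1793) stand (np.float64(144.32905877601564), 2332) diff 19.95 F [-2.  -0.7  9. ] T [-0.008  0.228 -0.16 ] w 0.0106
```

Emit:
{"name": "drive_tool", "arguments": {
  "plan": [
    [0, 0, 0, 0, 0, 0, 0.3],
    [0, 0, 0, 0, 0, 0, 0.3],
    [0, 0, 0, 0, 0, 0, 0.3],
    [0, 0, 0, 0, 0, 0, 0.3],
    [0, 0, 0, 0, 0, 0, 0.3],
    [0, 0, 0, 0, 0, 0, 0.3],
    [0, 0, 0, 0, 0, 0, 0.3],
    [0, 0, 0, 0, 0, 0, 0.3],
    [0, 0, 0, 0, 0, 0, 0.3]
  ]
}}

```text
time: 13.12
tcp_pos: [0.5782, -0.0612, 0.0984]
orientation: [-1.54, 0.363, -0.366]
wrist_force: [-0.7, -0.6, 8.4]
width: 0.0105
```

```bash
python3 - <<'E'
from h import *
meas('m15')
E
```

```text
t 13.125 head 63.35 deck (np.float64(153.80502613333718), 1807) stand (np.float64(144.27980912890726), 2338) diff 9.53 F [-0.7 -0.6  8.4] T [-0.051  0.174 -0.138] w 0.0105
```

The deck is falling at about 9 mm/s with 9 mm to go. I'll hold for five rows, then close clockwise to just past zero so the stem seats.

Emit:
{"name": "drive_tool", "arguments": {
  "plan": [
    [0, 0, 0, 0, 0, 0, 0.3],
    [0, 0, 0, 0, 0, 0, 0.3],
    [0, 0, 0, 0, 0, 0, 0.3],
    [0, 0, 0, 0, 0, 0, 0.3],
    [0, 0, 0, 0, 0, 0, 0.3],
    [0, 0, 0, 0, 0.17, 0, 0.3],
    [0, 0, 0, 0, 0.34, 0, 0.3],
    [0, 0, 0, 0, 0.42, 0, 0.3],
    [0, 0, 0, 0, 0.5, 0, 0.3],
    [0, 0, 0, 0, 0.58, 0, 0.3],
    [0, 0, 0, 0, 0.66, 0, 0.3],
    [0, 0, 0, 0, 0.74, 0, 0.3],
    [0, 0, 0, 0, 0.82, 0, 0.3],
    [0, 0, 0, 0, 0.88, 0, 0.3],
    [0, 0, 0, 0, 0.94, 0, 0.3],
    [0, 0, 0, 0, 0.98, 0, 0.3],
    [0, 0, 0, 0, 0.98, 0, 0.3]
  ]
}}

```text
time: 15.3
tcp_pos: [0.5783, -0.061, 0.0984]
orientation: [-1.265, 1.114, -1.118]
wrist_force: [0.7, 0.9, 8.8]
width: 0.0106
```

```bash
python3 - <<'E'
from h import *
meas('m16')
E
```

```text
t 15.3 head 7.22 deck (np.float64(145.22571878748275), 1835) stand (np.float64(144.2955872421058), 2344) diff 0.93 F [0.7 0.9 8.8] T [ 0.222 -0.009  0.29 ] w 0.0106
```

The deck is 0.9 mm above the stand and holding. I'll snug it slightly more against the stop, still well inside the wrench limit.

Emit:
{"name": "drive_tool", "arguments": {
  "plan": [
    [0, 0, 0, 0, 0.03, 0, 0.3],
    [0, 0, 0, 0, 0.06, 0, 0.3],
    [0, 0, 0, 0, 0.06, 0, 0.3],
    [0, 0, 0, 0, 0.06, 0, 0.3]
  ]
}}

```text
time: 15.85
tcp_pos: [0.5784, -0.061, 0.0984]
orientation: [-1.239, 1.158, -1.162]
wrist_force: [-0.1, 1.4, 7.3]
width: 0.0106
```

```bash
python3 - <<'E'
from h import *
meas('m17')
E
```

```text
t 15.85 head 3.82 deck (np.float64(145.2370548109478), 1831) stand (np.float64(144.31420895195075), 2337) diff 0.92 F [-0.1  1.4  7.3] T [ 0.205 -0.089  0.334] w 0.0106
```

The torque is 0.33 N m, above the 0.2 N m turning friction, so the stem is on its stop. Next I'll unwind the spring to neutral, open and rise.

Emit:
{"name": "drive_tool", "arguments": {
  "plan": [
    [0, 0, 0, 0, -0.1, 0, 0.3],
    [0, 0, 0, 0, -0.2, 0, 0.3],
    [0, 0, 0, 0, -0.27, 0, 0.3],
    [0, 0, 0, 0, -0.27, 0, 0.3],
    [0, 0, 0, 0, -0.27, 0, 2],
    [0, 0, 0, 0, -0.27, 0, 4],
    [0, 0, 0, 0, -0.27, 0, 4],
    [0, 0, 0, 0, -0.27, 0, 4],
    [0, -1, 0, 0, -0.27, 0, 4],
    [0, -3, 0, 0, -0.27, 0, 4],
    [0, -6, 0, 0, -0.27, 0, 4],
    [0, -10, 0, 0, -0.27, 0, 4],
    [0, -15, 0, 0, -0.27, 0, 4],
    [0, -20, 0, 0, -0.27, 0, 4],
    [0, -25, 0, 0, -0.27, 0, 4],
    [0, -28, 0, 0, -0.27, 0, 4],
    [0, -28, 0, 0, -0.27, 0, 4]
  ]
}}

```text
time: 18.02
tcp_pos: [0.5778, -0.061, 0.3803]
orientation: [-1.348, 0.954, -0.962]
wrist_force: [0.6, 0.3, -0.2]
width: 0.0398
```

```bash
python3 - <<'E'
from h import *
meas('m18')
snap('wrist','w7'); snap('top','t7')
W=cloud('wrist','w7')
def rect(W,lo,hi):
    m=(W[...,2]>lo)&(W[...,2]<hi)&(np.hypot(W[...,0]-.578,W[...,1]+.062)<.06); p=W[m]
    r=cv2.minAreaRect((p[:,:2]*1000).astype(np.float32)); print(len(p),np.median(p[:,2]).round(4),[np.round(x,2) for x in r])
rect(W,.112,.125); rect(W,.062,.078)
Wt=cloud('top','t7')
for u,v in [(232,217),(225,240),(240,262),(190,258)]: print((u,v),np.median(Wt[v-2:v+3,u-2:u+3].reshape(-1,3),0).round(4))
cv2.imwrite('pics/c7.png',np.hstack([cv2.resize(cv2.imread('pics/m18.png')[100:400,180:460],(400,428)),cv2.resize(cv2.imread('pics/w7.png')[:,80:480],(400,428))]))
meas('m19')
E
```

```text
t 18.025 head 19.25 deck (np.float64(145.25082264254738), 1836) stand (np.float64(144.30589866354953), 2342) diff 0.94 F [ 0.6  0.3 -0.2] T [-0.005 -0.039 -0.001] w 0.0398
435 0.1164 [array([578.08, -60.58]), array([11.42, 68.97]), np.float64(19.31)]
1108 0.0697 [array([577.96, -61.16]), array([59.82, 60.34]), np.float64(20.42)]
(232, 217) [0.5495 0.1655 0.144 ]
(225, 240) [0.5033 0.1797 0.1434]
(240, 262) [0.4545 0.1474 0.1451]
(190, 258) [0.4627 0.253  0.1435]
t 18.175 head 19.25 deck (np.float64(145.24875619422994), 1820) stand (np.float64(144.33181658407807), 2341) diff 0.92 F [-0.8  0.7 -0.4] T [-0.011 -0.007  0.006] w 0.04
```

View pics/c7.png

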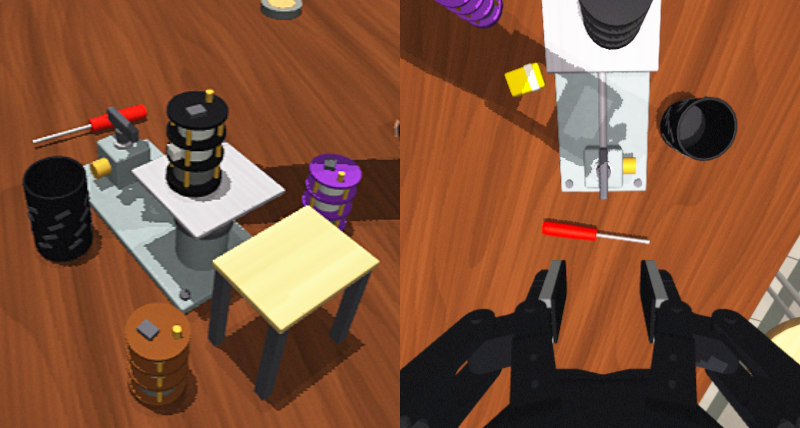

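The bar is back along the jack's y axis, within about 1° of the block. The deck is steady about 0.9 mm above the stand, the payload is upright, and the other items are where they were. I'm handing in.

```bash
python3 -c "
from station import robot
print(robot.close_job(), robot.state()['time'])"
```

```text
the job is handed in; nothing more can be done
the job is handed in; nothing more can be done
```

The deck now stands level with the stand, about 0.9 mm above it, inside the half-centimetre limit. The valve is closed on its stop and the gripper has let go. I handed the job in at about 18 s of robot time; no verdict is reported.

- **Lowering:** I turned the T-handle anticlockwise until the deck began to sink, with the tool turned about 0.75 rad. It sank at about 9 to 10 mm/s in every interval I measured, well under the 4 cm/s limit.
- **Closing:** I turned the handle back to an estimated spring twist of -0.28 rad, limit 0.45. The wrist read 0.33 N m there, more than turning the stem takes, so it was on the stop. I then relaxed the spring, opened the gripper and rose clear.
- **Last checks:**
  - The side camera gave the deck 0.92–0.94 mm above the stand, unchanged from closing to hand-in. The top camera gave between 0 and 1.6 mm.
  - The bar lies within about 1° of the jack's y axis, which is about the accuracy of that measurement.
  - In the last pictures the payload is upright and the other objects look unmoved.
- **Slips and disagreements:**
  - My first grip closed on the round hub under the bar (width 19 mm). I released it, raised 11 mm and took hold of the bar properly; nothing turned or moved.
  - While opening, the wrist torque mostly read 0.10–0.16 N m, less than the stated 0.2 N m. I therefore relied on angles and camera pictures more than on torque.

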